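# Line up the quarter-turn fastener and hold the plinth's panel shut

## Robot

A 7-joint arm with a two-finger parallel gripper is mounted at the origin on the work surface. World frame = base frame: x ahead of the robot, y to its left, z up, the work surface at z = 0. Lengths are in m, angles in rad, forces in N, time in s.
With the tool pointing down it reaches from about 0.4 to 0.875 m from the base axis. Payload 19.3 kg.
Tool frame: the origin (TCP) lies on the mounting face of the last link; the fingertips stand 173 mm ahead of it and the grasp point (between the pads) lies 155 mm ahead of it; z points along the fingers, y is the line along which they close (so a half turn about z gives the same grasp; the last joint's range is limited). The gripper opens to 85 mm and grips with 20 to 120 N. Pads are 22 mm wide; open, the fingers measure 114 mm over their backs; the gripper's body (76 mm by 85 mm) begins 54 mm behind the grasp point. The pads swing forward as they close: fully open they stand 13 mm farther back than shut.
Start: joints at [-0.07, 0.521, -0.036, 1.599, 0.021, 1.021, -0.113], TCP at [0.625, -0, 0.405] pointing down, gripper open.
Joint ranges: [-2.91, 2.91], [-0.3, 2.13], [-1.5, 1.42], [0.17, 2.43], [-1.26, 4.41], [0.16, 1.93], [-2.52, 2.52]. Speed limits (rad/s): [1.89, 1.89, 2.39, 2.39, 3.01, 3.01, 3.01].

## Interface

Orientations are given as [roll, pitch, yaw] about the fixed x, y, z axes, in that order (R = Rz(yaw) Ry(pitch) Rx(roll)).
In Python, from workcell import bot, vision gives the robot as it stands.
- The arm moves only by the shell command python3 -m creep 'ROWS' [FORCE]. ROWS is JSON, a list that holds one entry, the list of rows, each a list of 7 numbers: the opening, from -1 (shut) to 1 (fully open), then the shift along the tool's x, y, z in cm, then the turn, a rotation vector about the tool's x, y, z in rad. In form: [[[grip, tx, ty, tz, rx, ry, rz], ...]]. A call has 1 to 12 rows; each row shifts and turns the commanded pose from where the row before left it, along the tool's axes as they then stand; what a row does not reach is not made up. A row lasts 1/8 s, in which the tool goes at most 62.5 mm and 10.7 degrees, less where a joint would pass 70% of its speed; a pose out of reach is approached as far as the arm can. A call with a gripper value outside its range is refused whole. The fingers move at their own pace and stop on an object; FORCE is the grip in N (left out, the last holds). Time passes only in rows, so rows that do not move let the fingers close. It gives the time, the measured TCP pose, the force, the opening and the grip force at its end, in the units of the state.
- bot.observe(): the state, without advancing time (a new reading comes with each control period).
- vision.grab_frame(name): name is "scene" or "side" or "wrist"; returns a dict with "image" (400x640x3 uint8, blue, green, red), "depth" (400x640 float32, m along the optical axis (not along the pixel's ray), 0 where there is no reading), "fovy" (degrees; the focal length in pixels is half the picture's height over the tangent of half this angle, whatever the lens; pixels are square), "cx", "cy" (the principal point, pixels), "k1" (the pictures are not rectified: a ray, as slopes to the right and down, at radius r is drawn at 1 + k1 r^2 times it, then the intrinsics apply), "cam_to_world" (4x4, takes a point from camera to world coordinates); the wrist camera has in their place "tool_from_camera" (4x4, takes a point from camera to tool coordinates, whose origin is the TCP and whose axes are the flange's). Camera axes: x right, y down, z forward; pixel columns grow to the right and rows downward; lengths in m; the calibration is good to about 2 mm. A picture is of the moment at which its call begins: read the wrist's pose just before it.
- bot.job_done(): hands the job in; it is judged then, once.
The state is a dict: "clock": time; "qpos": joint angles; "qd": joint speeds; "joint_efforts": joint torques, N m; "position": TCP position; "tool_rot": TCP orientation; "force": force on the tool from outside, world axes, zero at the start; "moment": the same for the moment, N m; "grip_width": finger opening in m; "finger_force": force on a finger pad.
Only numpy, scipy, OpenCV 4.12 (cv2) and the standard library are available. Lean on these libraries where they do the work, as an engineer would, in place of code of your own. Each camera call takes 0.05 s, during which the arm holds its last target. There are 200 camera calls.

## Task

On the lit vase plinth, the white access panel stands proud of its frame. Turn its black quarter-turn fastener counterclockwise (seen from above) until you feel it meet its stop, where its yellow slot lies in line with the two red marks; then press the panel all the way down against the frame and finish while still holding it pressed there. Do not force the panel down before the slot is in line, and leave the vase, the spray can and the potted plant where they stand.

Things in the scene. Friction and masses are not known exactly. Their poses are not given: they have to be found in the camera images.
- plinth: grey box, the base of a lit vase stand, 190 (x) by 240 (y) by 90 mm high, fixed to the table. Origin: centre of its underside; z up. Its flat top rim, 90 mm above the table, is the frame that the panel shuts against. The two red marks on the panel lie along the plinth's x axis, to either side of the fastener.
- panel: white access panel, 150 (x) by 196 (y) by 8 mm, axes as the plinth's. Origin: centre of its underside, over the plinth's centre, 98 mm above the table when proud, 90 when fully home (slides straight down to a hard stop). Sprung upward: 3-5 N starts it, 7-9 N holds it home. A pin blocks it after 2.5 mm until the fastener is in line. Press e.g. 60 mm beside the fastener along y, or via the bar.
- fastener (a joint): angle of the fastener about the vertical in rad, growing counterclockwise seen from above. 0: slot in line with the two red marks (panel can go down). It starts between -1.45 and -0.8 and has a hard stop at +0.06, just past the line, which is close enough. It turns stiffly (0.05 N m) and stays where it is left.
- fastener_top (a point): centre of the top of the fastener's black grip bar, in the middle of the panel; turns with it. Bar 44 mm long (x), 14 wide (y), 30 high, on a 48 mm steel disc whose top is 30 mm below this point; the panel's top face is 34.5 mm below it. The yellow line along the bar's top (x) is the slot. 140.5 mm above the table while the panel is proud, over the plinth's centre.
- vase: loose clear glass vase, 80 mm diameter, 150 mm high; leave alone. Origin: centre of its underside.
- can: loose green spray can, 60 mm diameter, 150 mm high; leave alone. Origin: centre of its underside.
- succulent: loose terracotta pot with a green plant, about 110 mm across, 130 mm high; leave alone. Origin: centre of its underside.

How it is judged:
On the way:
1. the fastener's slot is brought in line with the red marks (value of joint fastener above -0.2 rad), for 0.1 s.
At the end, for the whole second after the job is handed in: The fastener's slot is within 0.2 rad of the red marks, the panel is within 1.5 mm of fully home on the frame, and the fingers are holding it there with more than 4 N (on the panel or its fastener) (value of joint fastener above -0.2 rad and z of panel in the frame of plinth below 0.0915 m and contact force between the fingers and panel above 4 N); the arm keeps its last pose, push and grip.
It fails at once if the panel was forced down with the slot out of line (z of panel in the frame of plinth below 0.0935 m and value of joint fastener below -0.3 rad).
It fails at once if a bystander was moved more than 30 mm (distance of any of vase, can, succulent from where it was at the start of the episode above 0.03 m).
It also fails if it takes over 51 s, if anything falls off the work surface, if the arm or the gripper's body presses on something with over 40 N, if the wrist force passes 120 N, or if a joint passes its speed limit or range.

## Working session

There is one attempt and no reset: what is moved stays moved. The work goes in short steps, Python scripts to look and compute and a shell command to move; the robot and the scene stay as the last step left them, time stands still between calls to the robot, and variables do not carry over. Pictures are saved under pics/ and viewed, at most 10 in all, crops included, and the job is handed in when it is done.

```bash
mkdir -p pics; cat > h.py <<'E'
import numpy as np, cv2
from workcell import bot, vision
from scipy.spatial.transform import Rotation as R
def grab(n):
    s=bot.observe(); f=vision.grab_frame(n)
    if n=="wrist":
        T=np.eye(4); T[:3,:3]=R.from_euler('xyz',s["tool_rot"]).as_matrix(); T[:3,3]=s["position"]
        f["T"]=T@np.array(f["tool_from_camera"])
    else: f["T"]=np.array(f["cam_to_world"])
    return f
def rays(f,uv):
    F=200/np.tan(np.radians(f["fovy"])/2)
    K=np.array([[F,0,f["cx"]],[0,F,f["cy"]],[0,0,1]])
    p=cv2.undistortPoints(np.asarray(uv,float).reshape(-1,1,2),K,np.array([f["k1"],0,0,0.]))[:,0]
    return np.c_[p,np.ones(len(p))]@f["T"][:3,:3].T, f["T"][:3,3]
def onplane(f,uv,z):
    d,o=rays(f,uv); return o+d*((z-o[2])/d[:,2])[:,None]
E
python3 - <<'E'
from h import *
s=bot.observe(); print(s)
for n in ("scene","side","wrist"):
    f=grab(n); cv2.imwrite(f"pics/{n}0.png",f["image"]); print(n,f["fovy"],f["k1"],f["T"].round(3).tolist())
a=[cv2.imread(f"pics/{n}0.png") for n in ("scene","wrist")]
E
```

```text
{'clock': 0.0, 'qpos': array([-0.07021203,  0.52201955, -0.03634401,  1.59998317,  0.02114464,
        1.02106965, -0.11281675]), 'qd': array([ 0.00111139,  0.00012782, -0.00015408,  0.0004609 , -0.00012089,
       -0.00200789,  0.00083911]), 'joint_efforts': array([-4.24098413e-03, -9.27110124e+01,  1.97758444e+00, -3.69928443e+01,
        1.76317629e-02,  8.19846697e-03, -6.58496788e-05]), 'position': array([6.24870453e-01, 1.24090322e-06, 4.04130859e-01]), 'tool_rot': array([-3.14049469e+00,  2.13416780e-05,  1.57076664e+00]), 'force': array([ 0.22440789, -0.31107297,  0.87256625]), 'moment': array([0.03434802, 0.01801302, 0.00711319]), 'finger_force': 0.0, 'grip_width': 0.08514881863775167}
scene 49.033897935179056 -0.12367456320946367 [[-0.113, 0.71, -0.695, 1.344], [0.994, 0.075, -0.086, 0.095], [-0.009, -0.7, -0.714, 0.972], [0.0, 0.0, 0.0, 1.0]]
side 48.36769501095931 -0.046318814381368485 [[0.836, -0.364, 0.411, 0.018], [-0.549, -0.545, 0.633, -0.771], [-0.007, -0.755, -0.656, 0.915], [0.0, 0.0, 0.0, 1.0]]
wrist 66.45508898893708 -0.021938753919689444 [[1.0, 0.001, -0.002, 0.626], [0.001, -0.953, -0.304, 0.077], [-0.002, 0.304, -0.953, 0.373], [0.0, 0.0, 0.0, 1.0]]
```

View pics/scene0.png

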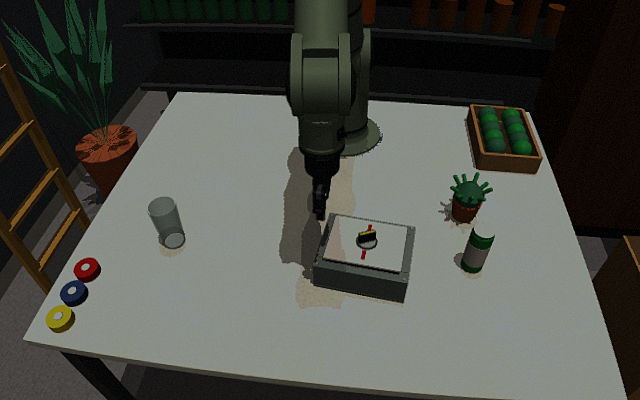

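View pics/wrist0.png

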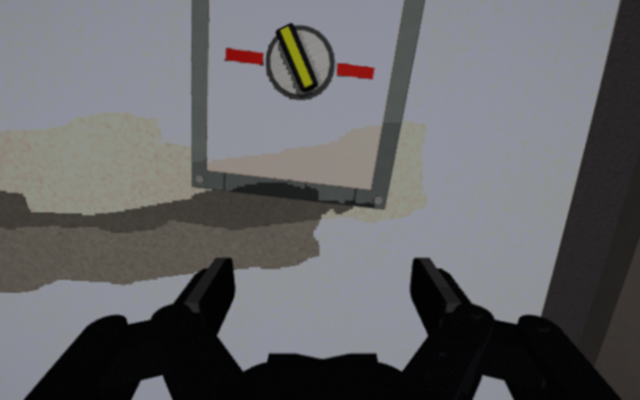

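The scene view shows the plinth at about (365,255), with the vase, can and succulent well clear of it. In the wrist view the yellow slot runs (285,28)–(310,88) and the red marks are at (244,57) and (355,72).

```bash
cat > m.py <<'E'
from h import *
def measure(f,dz=0.0):
    im=f["image"]; b,g,r=[im[...,i].astype(int) for i in range(3)]
    def big(m,n):
        k,l,st,c=cv2.connectedComponentsWithStats(m.astype(np.uint8)); i=np.argsort(-st[1:,4])[:n]+1
        return [(st[j,4],c[j],l==j) for j in i]
    Y=big((r>100)&(g>100)&(b<80),1)[0]; Rd=big((r>120)&(g<70)&(b<70),2)
    pts=np.argwhere(Y[2])[:,::-1]
    P=onplane(f,pts,.1405-dz)
    rect=cv2.minAreaRect((P[:,:2]*1000).astype(np.float32)); bx=cv2.boxPoints(rect)
    e=max([bx[1]-bx[0],bx[2]-bx[1]],key=np.linalg.norm); c=np.array(rect[0])/1000
    rp=onplane(f,[x[1] for x in Rd],.106-dz); rp=rp[np.argsort(rp[:,0])]
    d=rp[1]-rp[0]; a=np.arctan2(d[1],d[0]); s=np.arctan2(e[1],e[0])
    q=(s-a+np.pi/2)%np.pi-np.pi/2
    print("areas",Y[0],[x[0] for x in Rd],"slot centre",c.round(4),"size",rect[1],"slot yaw",round(s,3),"reds mid",rp.mean(0).round(4),"len",np.linalg.norm(d).round(4),"plinth yaw",a.round(3),"fastener",q.round(3))
E
python3 - <<'E'
from m import *
for n in ("wrist","scene","side"): 
    f=grab(n)
    try: measure(f)
    except Exception as e: print(n,e)
E
```

```text
areas 516 [np.int32(417), np.int32(400)] slot centre [0.6077 0.1094] size (5.844007968902588, 39.69712448120117) slot yaw -1.157 reds mid [0.6075 0.1093 0.106 ] len 0.0898 plinth yaw -0.123 fastener -1.034
areas 380 [np.int32(18), np.int32(17)] slot centre [ 0.9372 -0.5691] size (59.668243408203125, 57.10758972167969) slot yaw 0.52 reds mid [ 0.2736 -0.8421  0.106 ] len 0.0991 plinth yaw 0.677 fastener -0.158
areas 496 [np.int32(548), np.int32(8)] slot centre [ 0.7668 -0.6761] size (58.43815994262695, 57.05350875854492) slot yaw 0.045 reds mid [ 0.6524 -0.2849  0.106 ] len 0.7743 plinth yaw -1.562 fastener -1.535
```

```bash
python3 -m creep '[[[1,3.65,-0.57,2,0,0,0],[1,3.65,-0.57,2,0,0,0],[1,3.64,-0.58,1,0,0,0],[1,0,0,0,0,0,-0.138],[1,0,0,0,0,0,-0.138],[1,0,0,0,0,0,-0.138],[1,0,0,0,0,0,0],[1,0,0,0,0,0,0]]]' 60
python3 - <<'E'
from m import *
f=grab("wrist"); cv2.imwrite("pics/w1.png",f["image"]); s=bot.observe(); print(s["position"],s["tool_rot"],s["qpos"][6])
measure(f)
E
```

```text
clock: 1.3
position: [0.6078, 0.1093, 0.3547]
tool_rot: [-3.142, -0.0, 1.981]
force: [-0.5, -0.2, 0.2]
grip_width: 0.0853
finger_force: 0.0
[0.60778374 0.10936043 0.35467747] [-3.14148798e+00  2.73852156e-05  1.98205204e+00] 0.04790459279973205
areas 21 [np.int32(48), np.int32(1)] slot centre [0.603  0.1247] size (1.8993436098098755, 6.000585556030273) slot yaw -1.157 reds mid [0.6583 0.1003 0.106 ] len 0.0104 plinth yaw 0.172 fastener -1.329
```

View pics/w1.png

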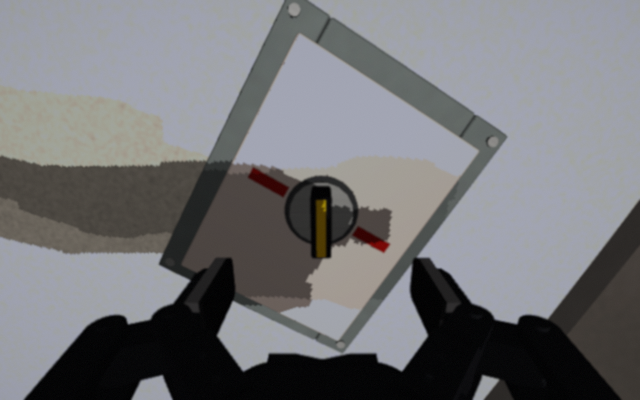

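The bar sits at column 320 and runs vertically between the fingers, so it's centred and aligned. I'll descend and grip.

```bash
python3 -m creep '[[[1,0,0,3,0,0,0],[1,0,0,2.6,0,0,0],[1,0,0,1,0,0,0],[-1,0,0,0,0,0,0],[-1,0,0,0,0,0,0],[-1,0,0,0,0,0,0],[-1,0,0,0,0,0,0],[-1,0,0,0,0,0,0],[-1,0,0,0,0,0,0],[-1,0,0,0,0,0,0],[-1,0,0,0,0,0,0],[-1,0,0,0,0,0,0]]]' 60
python3 -c "
from h import *
s=bot.observe(); print(s['position'],s['force'],s['moment'],s['grip_width'],s['finger_force'])"
```

```text
clock: 2.85
position: [0.6074, 0.1091, 0.2888]
tool_rot: [-3.14, 0.0, 1.985]
force: [-6.5, -2.1, 4.1]
grip_width: 0.0127
finger_force: 61.3
[0.60742443 0.1091138  0.28882735] [-6.50857806 -2.10306842  4.11742611] [-0.3465352   0.9916369   0.03113445] 0.012745066124451017 61.305588483810425
```

Gripped at 12.7 mm and 61 N. Now turning counterclockwise (negative tool z).

```bash
python3 -m creep '[[[-1,0,0,0,0,0,-0.1],[-1,0,0,0,0,0,-0.1],[-1,0,0,0,0,0,-0.1],[-1,0,0,0,0,0,-0.1],[-1,0,0,0,0,0,-0.1],[-1,0,0,0,0,0,-0.1],[-1,0,0,0,0,0,-0.1],[-1,0,0,0,0,0,-0.1],[-1,0,0,0,0,0,-0.1],[-1,0,0,0,0,0,-0.05],[-1,0,0,0,0,0,0],[-1,0,0,0,0,0,0]]]'
python3 -c "
from h import *
s=bot.observe(); print(s['position'],s['tool_rot'],s['force'],s['moment'],s['grip_width'],s['finger_force'],s['qpos'][6])"
```

```text
clock: 4.35
position: [0.6076, 0.1096, 0.2888]
tool_rot: [3.141, -0.0, 2.934]
force: [-5.1, 1.9, 3.0]
grip_width: 0.0128
finger_force: 61.4
[0.60759168 0.10959955 0.28880329] [ 3.14149286e+00 -4.31900995e-04  2.93356424e+00] [-5.10244453  1.86411454  3.04030565] [0.57447039 1.03377291 0.03429948] 0.012801759458098505 61.39681935310364 0.8138179548949287
```

```bash
P='from h import *
s=bot.observe(); print("yaw",s["tool_rot"][2],"Mz",s["moment"][2],s["joint_efforts"][6])'
python3 -m creep '[[[-1,0,0,0,0,0,-0.04],[-1,0,0,0,0,0,-0.04],[-1,0,0,0,0,0,0],[-1,0,0,0,0,0,0]]]' >/dev/null; python3 -c "$P"
python3 -m creep '[[[-1,0,0,0,0,0,-0.04],[-1,0,0,0,0,0,0],[-1,0,0,0,0,0,0]]]'>/dev/null; python3 -c "$P"
python3 -m creep '[[[-1,0,0,0,0,0,-0.03],[-1,0,0,0,0,0,0],[-1,0,0,0,0,0,0]]]'>/dev/null; python3 -c "$P"
```

```text
yaw 3.0141113988212576 Mz 0.028485991568307688 -0.028120267088524997
yaw 3.0540675997351303 Mz 0.07298165196142475 -0.028394421678967774
yaw 3.083918079142231 Mz -0.13959233966266826 0.14122809749096632
```

```bash
P='from m import *
s=bot.observe(); print("yaw",s["tool_rot"][2],"Mz",s["moment"][2],s["joint_efforts"][6],s["force"])'
python3 -m creep '[[[-1,0,0,0,0,0,-0.03],[-1,0,0,0,0,0,0],[-1,0,0,0,0,0,0]]]'>/dev/null; python3 -c "$P
cv2.imwrite('pics/w2.png',grab('wrist')['image'])"
```

```text
yaw 3.1130799068238204 Mz -0.8804067510390023 0.8718903735280037 [-5.14584484  2.73157987  3.08725998]
```

View pics/w2.png

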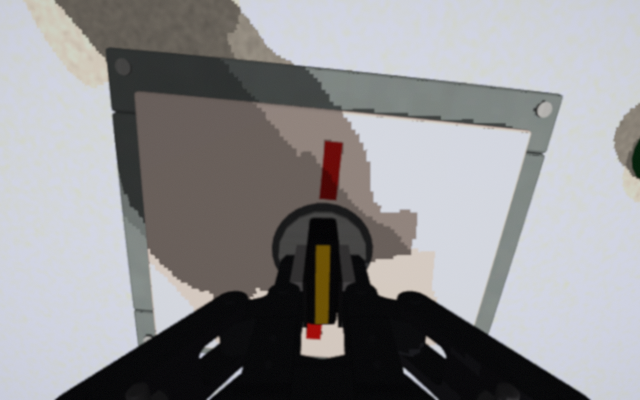

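The picture shows the yellow slot (322,245–322) in line with the red marks at (331,170) and (313,331). The torque rose to 0.88 N m, so the fastener is at its stop. I'll ease the turn slightly and press down in steps.

```bash
P='from h import *
s=bot.observe(); print("z",s["position"][2],"yaw",s["tool_rot"][2],"Mz",s["moment"][2],s["force"],s["grip_width"])'
python3 -m creep '[[[-1,0,0,0,0,0,0.03],[-1,0,0,0.2,0,0,0],[-1,0,0,0.2,0,0,0],[-1,0,0,0,0,0,0],[-1,0,0,0,0,0,0]]]' >/dev/null; python3 -c "$P"
python3 -m creep '[[[-1,0,0,0.15,0,0,0],[-1,0,0,0.15,0,0,0],[-1,0,0,0,0,0,0],[-1,0,0,0,0,0,0]]]'>/dev/null; python3 -c "$P"
python3 -m creep '[[[-1,0,0,0.1,0,0,0],[-1,0,0,0,0,0,0],[-1,0,0,0,0,0,0]]]'>/dev/null; python3 -c "$P"
python3 -m creep '[[[-1,0,0,0.05,0,0,0],[-1,0,0,0,0,0,0],[-1,0,0,0,0,0,0]]]'>/dev/null; python3 -c "$P"
```

```text
z 0.28488584697945285 yaw 3.083802972882495 Mz -0.1775608326377396 [-5.15210174  1.84926443  5.11111309] 0.01297909302733829
z 0.2819347185410221 yaw 3.0838283834248 Mz -0.1573730878096399 [-6.09277325  2.37088936  6.60554599] 0.013169147534641984
z 0.2814791043260513 yaw 3.0836839110276326 Mz -0.20706812562593133 [-9.23800662  1.21114883 16.0657732 ] 0.012592233708209936
z 0.2814115025443574 yaw 3.083708553702016 Mz -0.1590274900785671 [-11.40373931  -0.02935319  22.0486639 ] 0.012940424904409664
```

```bash
python3 -m creep '[[[-1,0,0,0,0,0,0],[-1,0,0,0,0,0,0],[-1,0,0,0,0,0,0],[-1,0,0,0,0,0,0]]]'; python3 -c "
from workcell import bot
print(bot.job_done())"
```

```text
clock: 8.4
position: [0.6076, 0.1097, 0.2814]
tool_rot: [-3.142, 0.0, 3.084]
force: [-12.4, -0.5, 23.0]
grip_width: 0.0125
finger_force: 64.4
the job is handed in; nothing more can be done
None
```

I turned the fastener counterclockwise to its stop with the slot in line with the red marks, pressed the panel down to a hard stop, and handed the job in at 8.4 s still pressing with about 23 N; the hand-in gave no verdict back.

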